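# Turn the trivet board over against the splash rail

### The job

The brown wooden trivet board was left upside down, with its four rubber pads in the air. Slide it against the steel splash rail and keep pushing until it has ridden up and stands leaning there by itself with its lower edge fully home in the corner at the foot of the rail, then tip its top back towards the robot so that it comes down in front of the rail, flat on its pads. The rail is only clipped in place, so feel for it and never push the board with more than about 10 newtons; leave everything else on the counter where it is.

Things in the scene. Friction and masses are not known exactly. Their poses are not given: they have to be found in the camera images.
- board: Flat brown wooden trivet board, 100 mm along x, 120 mm along y (too wide to grasp), 10 mm thick, about 0.13 kg; four rubber pads, 18 mm across and 3 mm high, near the corners of one face. Origin: centre of the wood, 5 mm above the counter when pads up, 8 mm when on its pads. +z points out of the padded face: up at the start, down when done. +x points within 15 degrees of square to the rail at the start.
- board_far_edge (a point): Centre of the board's +x edge (half-way through its thickness), which meets the rail first, rides up it and becomes the top edge. It slips easily on the rail. Leaning home, the board is about 62 degrees from flat, this edge about 90 mm high, 28 mm above the rail, and it stays so when let go. Drawn towards the robot past upright (some 60 mm), it falls onto its pads by itself.
- brackets: Two fixed dark steel brackets (100 x 12 x 50 mm), 168 mm to either side along y, holding the ends of the polished stainless splash rail (322 mm long, parallel to y, fixed). Origin on the counter midway between them; x points square from the board's side to the rail, y along the rail, z up. At least 60 mm of free space behind the rail.
- rail_foot (a point): Nominal middle of the foot line of the rail's face, at the brackets' origin. The rail sits with play in the brackets: the true line lies up to 20 mm nearer or farther along x and is not measured: feel for it. A board pushed square to it by its near edge, low down, rides up with 1 to 5 N; when its lower edge is home in this corner, resistance rises steeply.
- rail_cap (a point): Nominal top of the rail's 8 mm round cap bar, 62 mm high, 36 mm behind the foot line; it shifts along x with the foot line. Below it the rail's face is a cove leaning away from the board: 52 degrees steep to 20 mm height (16 mm behind the foot line), 62 to 38 mm (25 mm behind), 72 to 58 mm (32 mm behind). The bar's back is 40 mm behind the foot line.
- pourer: White ceramic pour-over dripper with a handle, 108 mm across, 85 mm high, beyond the left bracket; origin at the centre of its underside. Bystander.
- glass: Smoke-tinted glass cup, 72 mm across, 85 mm high, to the left of the board; origin at the centre of its underside. Bystander.
- dosing_cup: Steel dosing cup, 58 mm across, 55 mm high, to the right of the board; origin at the centre of its underside. Bystander.
- tamp_stand: Black plastic tamping stand, 120 x 90 x 80 mm, far left; origin at the centre of its underside. Bystander.
- tamper: Steel tamper, 58 mm across, 92 mm high, far right; origin at the centre of its underside. Bystander.
- jar: Amber glass jar, 90 mm across, 140 mm high, far right; origin at the centre of its underside. Bystander.
- spoon: Steel spoon lying on the counter, far right; origin under its middle. Bystander.

How it is judged:
By the outcome, as a careful person would: the job done as asked, in the order asked, and still so for the second after the job is handed in, with the robot touching nothing.
It also fails if it takes over 67 s, if anything falls off the work surface, if the arm or the gripper's body presses on something with over 40 N, if the wrist force passes 120 N, or if a joint passes its speed limit or range.

### The arm

A 6-joint arm with a two-finger parallel gripper is mounted at the origin on the work surface. World frame = base frame: x ahead of the robot, y to its left, z up, the work surface at z = 0. Lengths are in m, angles in rad, forces in N, time in s.
With the tool pointing down it reaches from about 0.35 to 0.975 m from the base axis. Payload 4.9 kg.
Tool frame: the origin (TCP) lies at the very end of the fingers, on their centre line; the grasp point (between the pads) lies behind it (manip.pinch_z is the y of the grasp point in the tool frame, in m); y points along the fingers, x is the direction in which the jaws open and shut, and the axes are right-handed (so a half turn about y gives the same grasp; the last joint's range is limited). The gripper opens to 85 mm and grips with 20 to 120 N. Pads are 22 mm wide; open, the fingers measure 114 mm over their backs; the gripper's body (76 mm by 85 mm) begins 54 mm behind the grasp point. The pads swing forward as they close: fully open they stand 13 mm farther back than shut.
Start: joints at [-1.46, 0.053, 1.613, -0, 1.476, -0.119], TCP at [0.142, -0.609, 0.231] pointing down, gripper open.
Joint ranges: [-3.01, 3.01], [-1.01, 2.22], [0.06, 2.58], [-1.02, 4.17], [0.09, 2.62], [-3.14, 3.14]. Speed limits (rad/s): [2.57, 2.57, 3.14, 3.14, 3.14, 3.14].

### API

Orientations are given as a unit quaternion [w, x, y, z].
In Python, from plant import manip gives the robot as it stands.
- The arm moves only by the tool drive_tool, never from a script. Its argument "motion" is a list of rows, each a list of 3 entries, a list of its own where there are three numbers: the shift along the tool's x, y, z in units of 25 mm (1.0 is 25 mm), then the turn, a rotation vector about the tool's x, y, z in units of 5 degrees (1.0 is 5 degrees), then the closure, from -1 (fully open) to 1 (shut). A call has 1 to 12 rows; each row shifts and turns the commanded pose from where the row before left it, along the tool's axes as they then stand; what a row does not reach is not made up. A row lasts 1/10 s, in which the tool goes at most 50 mm and 8.59 degrees, less where a joint would pass 70% of its speed; a pose out of reach is approached as far as the arm can. A call is refused whole if a number of a shift passes 1 or a number of a turn 1, either way. A call with a gripper value outside its range is refused whole. The fingers move at their own pace and stop on an object; the grip force is fixed at half the most. Time passes only in rows, so rows that do not move let the fingers close. It gives the time, the measured TCP pose, the force and the opening at its end, in the units of the state.
- manip.state(): the state, without advancing time (a new reading comes with each control period).
- manip.grab_frame(name): name is "side" or "top"; returns a dict with "img" (480x640x3 uint8, blue, green, red), "range_z" (480x640 float32, m along the optical axis (not along the pixel's ray), 0 where there is no reading), "camera_matrix" (3x3 intrinsics, pixels), "world_from_camera" (4x4, takes a point from camera to world coordinates). Camera axes: x right, y down, z forward; pixel columns grow to the right and rows downward; lengths in m; the calibration is good to about 2 mm. A picture is of the moment at which its call begins.
- manip.job_done(): hands the job in, once; it reports no verdict.
The state is a dict: "time": time; "joint_pos": joint angles; "joint_vel": joint speeds; "joint_efforts": joint torques, N m; "tool_pos": TCP position; "tool_rot": TCP orientation; "contact_force": force on the tool from outside, world axes, zero at the start; "ft_torque": the same for the moment, N m; "gripper_width": opening from 0.0 (shut) to 1.0 (fully open).
Only numpy, scipy, OpenCV 4.12 (cv2) and the standard library are available. Lean on these libraries where they do the work, as an engineer would, in place of code of your own. Each camera call takes 0.05 s, during which the arm holds its last target. There are 200 camera calls.

## Working session

There is one attempt and no reset: what is moved stays moved. The work goes in short steps, Python scripts to look and compute and a tool call to move; the robot and the scene stay as the last step left them, time stands still between calls to the robot, and variables do not carry over. Pictures are saved under pics/ and viewed, about 8 in all and at most 12, crops included, and the job is handed in when it is done.

Besides the shell and the picture viewer there is one more tool, called after "Request:" by a JSON object that holds its "api" and its "payload", one argument or row to a line. drive_tool: Moves the arm, as the interface text tells. Its arguments: {"type":"object","properties":{"motion":{"type":"array","items":{"type":"array"}}},"required":["motion"]}

```bash
ls; mkdir -p pics
cat > h.py <<'E'
from plant import manip
import numpy as np, cv2, pickle
from scipy.spatial.transform import Rotation as R
def grab(n,out):
    f=manip.grab_frame(n); cv2.imwrite(f'pics/{out}.png',f['img']); pickle.dump(f,open(f'{out}.pkl','wb')); return f
def cloud(f):
    K=f['camera_matrix'];z=f['range_z'];v,u=np.indices(z.shape)
    p=np.stack([(u-K[0,2])/K[0,0]*z,(v-K[1,2])/K[1,1]*z,z],-1)
    T=f['world_from_camera'];return p@T[:3,:3].T+T[:3,3]
def rot(s):
    q=s['tool_rot'];return R.from_quat([q[1],q[2],q[3],q[0]])
E
python3 - <<'E'
from h import *
for n in('top','side'):
    f=grab(n,n+'0');print(n,f['world_from_camera'].round(3).tolist(),f['camera_matrix'].round(1).tolist())
s=manip.state();print(s);print(rot(s).as_matrix().round(3),manip.pinch_z)
E
```

```text
pics
top [[0.0, -0.981, 0.195, 0.332], [-1.0, -0.004, -0.021, -0.014], [0.021, -0.195, -0.98, 1.083], [0.0, 0.0, 0.0, 1.0]] [[447.6, 0.0, 314.3], [0.0, 447.6, 236.4], [0.0, 0.0, 1.0]]
side [[-0.773, -0.424, 0.472, 0.02], [-0.634, 0.511, -0.58, 0.594], [0.004, -0.748, -0.664, 0.794], [0.0, 0.0, 0.0, 1.0]] [[450.1, 0.0, 322.8], [0.0, 450.1, 238.2], [0.0, 0.0, 1.0]]
{'time': 0.1, 'joint_pos': array([-1.45995391e+00,  5.32930871e-02,  1.61417138e+00,  2.17042954e-05,
        1.47603139e+00, -1.19005962e-01]), 'joint_vel': array([-8.86857601e-04, -2.09636876e-03, -4.41544787e-03, -7.17962653e-05,
        2.08621766e-03, -1.41295372e-07]), 'joint_efforts': array([ 4.81812572e-05, -3.94905567e+01, -3.71363282e+01, -1.72828254e-04,
        3.92266302e-03,  1.04155635e-05]), 'tool_pos': array([ 0.14233202, -0.60798417,  0.23017581]), 'tool_rot': array([ 0.55451984, -0.55355361,  0.43983486, -0.43889799]), 'contact_force': array([-0.41549699, -0.97137038, -0.39629885]), 'ft_torque': array([-0.05719966, -0.02053458,  0.0206735 ]), 'gripper_width': 0.9986558488584576}
[[ 0.228 -0.     0.974]
 [-0.974  0.002  0.228]
 [-0.002 -1.     0.   ]] -0.0187
```

View pics/top0.png

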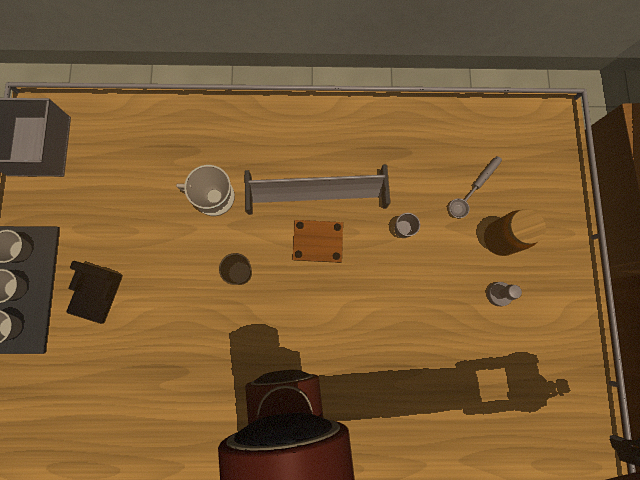

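View pics/side0.png

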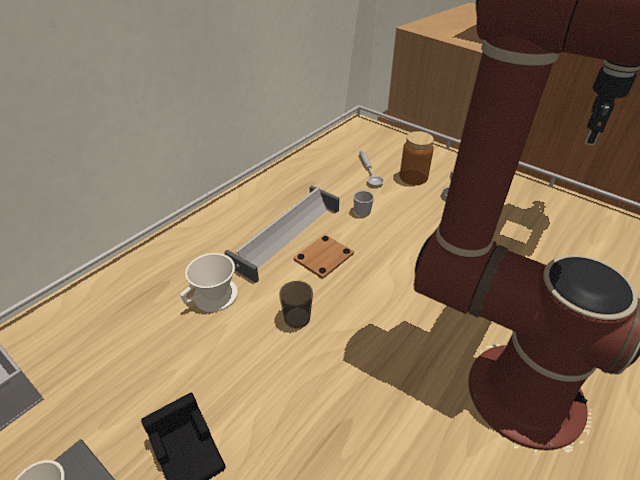

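The top view shows the board at about px (318,241), the brackets at (249,192) and (384,186), the glass at (235,268) and the dosing cup at (404,226). The side view shows the same layout. Next I'll take world coordinates from the range data.

Run:
```python
from h import *
f=pickle.load(open('top0.pkl','rb'));P=cloud(f);img=f['img']
for p in [(318,241),(299,226),(249,192),(384,186),(249,180),(235,262),(404,226),(270,300),(320,180),(320,190)]:print(p,P[p[1],p[0]].round(4))
hsv=cv2.cvtColor(img,cv2.COLOR_BGR2HSV);print(hsv[241,318],hsv[300,270],img[192,249])
z=P[...,2]
# board: height 6..16 mm in region
m=np.zeros(z.shape,bool);m[212:270,285:352]=1
b=m&(z>0.006)&(z<0.018); q=P[b][:,:2]
r=cv2.minAreaRect(q.astype(np.float32));print('board',r,b.sum(),np.median(P[b][:,2]))
# brackets: dark pixels above 40mm
for (u0,u1) in((240,262),(372,396)):
    m=np.zeros(z.shape,bool);m[155:222,u0:u1]=1
    b=m&(z>0.044)&(z<0.058)&(img.max(-1)<80); q=P[b]; r=cv2.minAreaRect(q[:,:2].astype(np.float32));print('br',r,len(q),q.mean(0).round(4))
    print(cv2.boxPoints(r).round(4).tolist())
# rail cap
m=np.zeros(z.shape,bool);m[165:200,262:370]=1
b=m&(z>0.057)&(z<0.07);q=P[b]
c=np.polyfit(q[:,1],q[:,0],1);print('cap',c,len(q))
for n,(a,b_,c_,d) in dict(glass=(215,255,245,290),cup=(385,420,208,242)).items():
    m=np.zeros(z.shape,bool);m[c_:d,a:b_]=1;q=P[m&(z>0.03)];print(n,cv2.minEnclosingCircle(q[:,:2].astype(np.float32)))
big=cv2.resize(img[160:275,235:400],None,fx=4.6,fy=4.6,interpolation=cv2.INTER_CUBIC);cv2.imwrite('pics/crop0.png',big)
```

```text
(318, 241) [ 0.5348 -0.0453  0.0089]
(299, 226) [0.5715 0.0013 0.0116]
(249, 192) [0.646  0.1211 0.049 ]
(384, 186) [ 0.6623 -0.2035  0.0519]
(249, 180) [0.6731 0.1208 0.0582]
(235, 262) [0.4818 0.1544 0.013 ]
(404, 226) [ 0.575  -0.2596  0.0015]
(270, 300) [3.921e-01 6.970e-02 1.000e-04]
(320, 180) [ 0.6752 -0.049   0.0555]
(320, 190) [ 0.66   -0.05    0.0236]
[ 15 224 132] [ 17 168 150] [50 61 71]
board ((0.5410460233688354, -0.037357352674007416), (0.13413630425930023, 0.11148249357938766), 89.03607177734375) 1880 0.009607341061516617
br ((0.6521469950675964, 0.11277726292610168), (0.09885495901107788, 0.03703378513455391), 1.8177071809768677) 203 [0.6505 0.1247 0.0492]
[[0.6021999716758728, 0.12970000505447388], [0.6032999753952026, 0.09269999712705612], [0.7020999789237976, 0.0957999974489212], [0.7009999752044678, 0.13289999961853027]]
br ((0.6676220893859863, -0.1942533701658249), (0.09736057370901108, 0.03876343369483948), 2.9548661708831787) 160 [ 0.6681 -0.2077  0.0492]
[[0.6179999709129333, -0.17739999294281006], [0.6200000047683716, -0.21610000729560852], [0.717199981212616, -0.2110999971628189], [0.7152000069618225, -0.17239999771118164]]
cap [-0.05074122  0.6745267 ] 363
glass ((0.40535885095596313, 0.07956862449645996), 0.11866629123687744)
cup ((0.4596116840839386, -0.14621703326702118), 0.18416470289230347)
```

View pics/crop0.png

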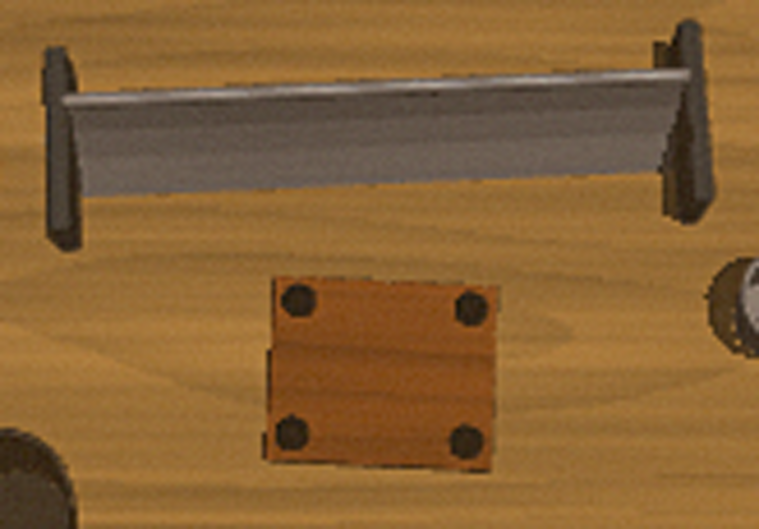

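The crop shows board corners at (274,278), (498,287), (491,472) and (267,460). The foot line runs (83,197) to (660,172), the cap (65,100) to (690,73), and the bracket top ends are at (56,48)/(64,245) and (688,22)/(692,218).

```bash
cat >> h.py <<'E'
def ray(f,u,v,z):
    K=f['camera_matrix'];T=f['world_from_camera']
    d=T[:3,:3]@np.array([(u-K[0,2])/K[0,0],(v-K[1,2])/K[1,1],1]);o=T[:3,3];return o+d*(z-o[2])/d[2]
E
python3 - <<'E'
from h import *
f=pickle.load(open('top0.pkl','rb'))
g=lambda x,y,z:ray(f,x/4.6+235,y/4.6+160,z)
B=np.array([g(x,y,.010) for x,y in((274,278),(498,287),(491,472),(267,460))]);print('board',B.round(4).tolist(),B.mean(0).round(4))
for i in range(4):
    d=B[(i+1)%4]-B[i];print(np.linalg.norm(d).round(4),np.degrees(np.arctan2(d[1],d[0])).round(2))
for n,z,a,b in(('foot',0,(83,197),(660,172)),('cap',.06,(65,100),(690,73)),('Lbr',.05,(56,48),(64,245)),('Rbr',.05,(688,22),(692,218)),('pads',.013,(299,300),(471,308)),('pads',.013,(292,434),(466,441))):
    a=g(*a,z);b=g(*b,z);d=b-a;print(n,a.round(4),b.round(4),((a+b)/2).round(4),np.linalg.norm(d).round(4),np.degrees(np.arctan2(d[1],d[0])).round(2))
E
```

```text
board [[0.5858, 0.0123, 0.01], [0.5815, -0.1076, 0.01], [0.4816, -0.1027, 0.01], [0.4876, 0.0152, 0.01]] [ 0.5341 -0.0457  0.01  ]
0.1201 -92.07
0.1001 177.17
0.118 87.08
0.0983 -1.64
foot [0.6329 0.1167 0.    ] [ 0.6489 -0.1982  0.    ] [ 0.6409 -0.0408  0.    ] 0.3153 -87.08
cap [0.6681 0.1201 0.06  ] [ 0.6852 -0.2053  0.06  ] [ 0.6767 -0.0426  0.06  ] 0.3258 -87.0
Lbr [0.6999 0.127  0.05  ] [0.5933 0.1197 0.05  ] [0.6466 0.1233 0.05  ] 0.1069 -176.12
Rbr [ 0.717  -0.2069  0.05  ] [ 0.6095 -0.2057  0.05  ] [ 0.6633 -0.2063  0.05  ] 0.1075 179.35
pads [ 0.5732 -0.0011  0.013 ] [ 0.5692 -0.0928  0.013 ] [ 0.5712 -0.047   0.013 ] 0.0918 -92.45
pads [0.501  0.0021 0.013 ] [ 0.4975 -0.0895  0.013 ] [ 0.4993 -0.0437  0.013 ] 0.0916 -92.14
```

Request:
{"api": "drive_tool", "payload": {
  "motion": [
    [[-0.96,0,0.83],[0,0,0],0],
    [[-0.96,0,0.83],[0,0,0],0],
    [[-0.96,0,0.83],[0,0,0],0],
    [[-0.96,0,0.83],[0,0,0],0],
    [[-0.96,0,0.83],[0,0,0],0],
    [[-0.96,0,0.83],[0,0,0],0],
    [[-0.96,0,0.83],[0,0,0],0],
    [[-0.96,0,0.83],[0,0,0],0],
    [[-0.96,0,0.83],[0,0,0],0],
    [[-0.96,0,0.83],[0,0,0],0],
    [[-0.96,0,0.83],[0,0,0],0],
    [[-0.96,0,0.83],[0,0,0],0]
  ]
}}

```text
time: 1.3
tool_pos: [0.3194, -0.27, 0.2308]
tool_rot: [0.554, -0.554, 0.44, -0.439]
contact_force: [1.1, -0.2, 0.6]
gripper_width: 0.504
```

Request:
{"api": "drive_tool", "payload": {
  "motion": [
    [[-0.96,0,0.83],[0,0,0],0],
    [[-0.96,0,0.83],[0,0,0],0],
    [[-0.96,0,0.83],[0,0,0],0],
    [[-0.96,0,0.83],[0,0,0],0],
    [[-0.96,0,0.83],[0,0,0],0],
    [[-0.96,0,0.83],[0,0,0],0],
    [[-0.96,0,0.83],[0,0,0],0],
    [[-0.96,0,0.83],[0,0,0],0],
    [[0,0,0],[0,1,0],0],
    [[0,0,0],[0,1,0],0],
    [[0,0,0],[0,0.04,0],0]
  ]
}}

```text
time: 2.4
tool_pos: [0.4369, -0.0462, 0.2308]
tool_rot: [-0.513, 0.513, -0.487, 0.486]
contact_force: [0.1, 0.7, -0.3]
gripper_width: 0.503
```

Run:
```python
from h import *
s=manip.state();M=rot(s).as_matrix();print(s['time'],s['tool_pos'],M.round(4).tolist(),np.degrees(np.arctan2(M[1,2],M[0,2])),s['contact_force'],s['gripper_width'])
print((M.T@(np.array([.44,-.046,.05])-s['tool_pos'])/.025).round(2))
```

```text
2.4 [ 0.43690087 -0.04621139  0.23077257] [[0.0526, -0.001, 0.9986], [-0.9986, 0.0003, 0.0526], [-0.0003, -1.0, -0.0009]] 3.0127783919774154 [ 0.12798997  0.66870246 -0.26300357] 0.5029204529092022
[0.   7.23 0.13]
```

Request:
{"api": "drive_tool", "payload": {
  "motion": [
    [[0,0.9,0],[0,0,0],0],
    [[0,1,0],[0,0,0],0],
    [[0,1,0],[0,0,0],0],
    [[0,1,0],[0,0,0],0],
    [[0,1,0],[0,0,0],0],
    [[0,1,0],[0,0,0],0],
    [[0,1,0],[0,0,0],0],
    [[0,0.8,0],[0,0,0],0],
    [[0,0.6,0],[0,0,0],0],
    [[0,0.3,0],[0,0,0],0],
    [[0,0,0],[0,0,0],0],
    [[0,0,0],[0,0,0],0]
  ]
}}

```text
time: 3.6
tool_pos: [0.4375, -0.0469, 0.0169]
tool_rot: [0.513, -0.513, 0.487, -0.487]
contact_force: [0.2, -0.8, -0.1]
gripper_width: 0.499
```

Request:
{"api": "drive_tool", "payload": {
  "motion": [
    [[0,0.08,0],[0,0,0],0],
    [[0,0.08,0],[0,0,0],0],
    [[0,0.08,0],[0,0,0],0],
    [[0,0.08,0],[0,0,0],0],
    [[0,0,0],[0,0,0],0]
  ]
}}

```text
time: 4.1
tool_pos: [0.4369, -0.0466, 0.008]
tool_rot: [-0.513, 0.513, -0.487, 0.487]
contact_force: [0.9, -0.2, -0.4]
gripper_width: 0.499
```

Run:
```python
from h import *
s=manip.state();print(s['tool_pos'],s['contact_force'])
f=grab('side','side1')
cv2.imwrite('pics/side1c.png',cv2.resize(f['img'][180:330,220:420],None,fx=4,fy=4,interpolation=cv2.INTER_CUBIC))
```

```text
[ 0.43686676 -0.04655405  0.00801462] [ 0.88739027 -0.23850448 -0.39133561]
```

View pics/side1c.png

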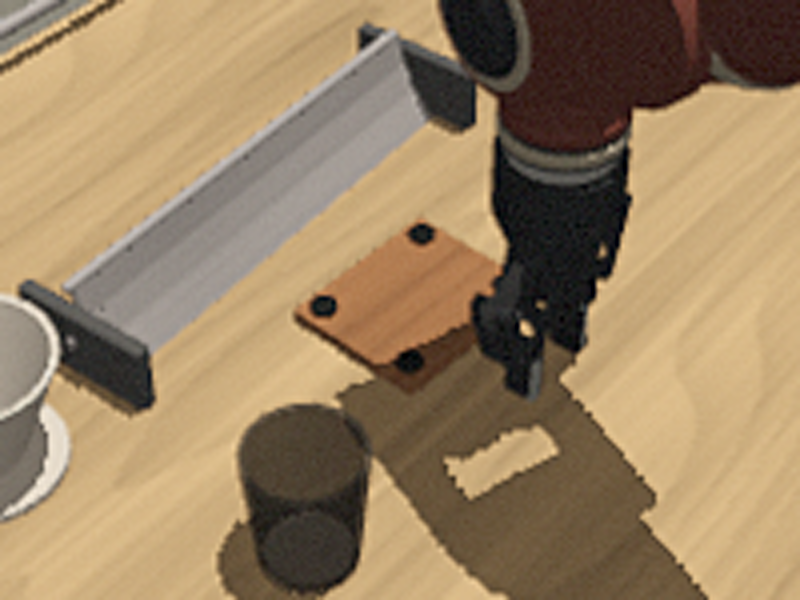

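The view shows the fingers (crop (525,370)) in front of the board's near edge, clear of the glass. Next I'll feel for the counter.

Request:
{"api": "drive_tool", "payload": {
  "motion": [
    [[0,0.08,0],[0,0,0],0],
    [[0,0.08,0],[0,0,0],0],
    [[0,0,0],[0,0,0],0]
  ]
}}

```text
time: 4.45
tool_pos: [0.4368, -0.0466, 0.0039]
tool_rot: [-0.513, 0.513, -0.487, 0.487]
contact_force: [0.1, -0.4, -0.4]
gripper_width: 0.502
```

Request:
{"api": "drive_tool", "payload": {
  "motion": [
    [[0,0.04,0],[0,0,0],0],
    [[0,0.04,0],[0,0,0],0],
    [[0,0,0],[0,0,0],0]
  ]
}}

```text
time: 4.75
tool_pos: [0.437, -0.0466, 0.0021]
tool_rot: [-0.513, 0.513, -0.487, 0.487]
contact_force: [0.4, 0.1, 0.8]
gripper_width: 0.5
```

Request:
{"api": "drive_tool", "payload": {
  "motion": [
    [[0,0.04,0],[0,0,0],0],
    [[0,0.04,0],[0,0,0],0],
    [[0,0,0],[0,0,0],0]
  ]
}}

```text
time: 5.05
tool_pos: [0.437, -0.0466, 0.0001]
tool_rot: [-0.513, 0.513, -0.487, 0.487]
contact_force: [-0.2, 1.0, 0.2]
gripper_width: 0.5
```

Request:
{"api": "drive_tool", "payload": {
  "motion": [
    [[0,0.04,0],[0,0,0],0],
    [[0,0,0],[0,0,0],0]
  ]
}}

```text
time: 5.25
tool_pos: [0.4371, -0.0466, -0.0008]
tool_rot: [-0.513, 0.513, -0.487, 0.487]
contact_force: [-0.1, -0.7, -0.1]
gripper_width: 0.498
```

Request:
{"api": "drive_tool", "payload": {
  "motion": [
    [[0,0.04,0],[0,0,0],0],
    [[0,0,0],[0,0,0],0]
  ]
}}

```text
time: 5.45
tool_pos: [0.4371, -0.0466, -0.0018]
tool_rot: [-0.513, 0.513, -0.487, 0.487]
contact_force: [0.1, -0.4, -0.3]
gripper_width: 0.501
```

Request:
{"api": "drive_tool", "payload": {
  "motion": [
    [[0,0.04,0],[0,0,0],0],
    [[0,0,0],[0,0,0],0]
  ]
}}

```text
time: 5.65
tool_pos: [0.4372, -0.0467, -0.0019]
tool_rot: [-0.513, 0.513, -0.487, 0.487]
contact_force: [-3.5, 0.7, 7.3]
gripper_width: 0.502
```

Request:
{"api": "drive_tool", "payload": {
  "motion": [
    [[0,0.04,0],[0,0,0],0],
    [[0,0,0],[0,0,0],0]
  ]
}}

```text
time: 5.85
tool_pos: [0.4372, -0.0467, -0.0019]
tool_rot: [-0.512, 0.513, -0.487, 0.486]
contact_force: [-7.7, 2.0, 15.9]
gripper_width: 0.5
```

Request:
{"api": "drive_tool", "payload": {
  "motion": [
    [[0,-0.17,0],[0,0,0],0],
    [[0,0,0],[0,0,0],0],
    [[0,0,0.3],[0,0,0],0],
    [[0,0,0.3],[0,0,0],0],
    [[0,0,0.3],[0,0,0],0],
    [[0,0,0.12],[0,0,0],0],
    [[0,0,0.12],[0,0,0],0],
    [[0,0,0.12],[0,0,0],0],
    [[0,0,0.12],[0,0,0],0],
    [[0,0,0.12],[0,0,0],0],
    [[0,0,0.12],[0,0,0],0],
    [[0,0,0.12],[0,0,0],0]
  ]
}}

```text
time: 7.05
tool_pos: [0.4806, -0.0444, 0.0005]
tool_rot: [-0.513, 0.513, -0.487, 0.487]
contact_force: [-1.2, 0.0, -0.1]
gripper_width: 0.504
```

Request:
{"api": "drive_tool", "payload": {
  "motion": [
    [[0,0,0.16],[0,0,0],0],
    [[0,0,0.16],[0,0,0],0],
    [[0,0,0.16],[0,0,0],0],
    [[0,0,0.16],[0,0,0],0],
    [[0,0,0.16],[0,0,0],0],
    [[0,0,0.16],[0,0,0],0],
    [[0,0,0.16],[0,0,0],0],
    [[0,0,0.16],[0,0,0],0],
    [[0,0,0],[0,0,0],0]
  ]
}}

```text
time: 7.95
tool_pos: [0.5133, -0.0428, 0.0008]
tool_rot: [0.513, -0.513, 0.487, -0.487]
contact_force: [0.7, 1.8, -0.3]
gripper_width: 0.5
```

Run:
```python
from h import *
s=manip.state();print(s['tool_pos'],s['contact_force'])
f=grab('side','side2')
cv2.imwrite('pics/side2c.png',cv2.resize(f['img'][180:330,220:420],None,fx=4,fy=4,interpolation=cv2.INTER_CUBIC))
```

```text
[ 0.51329841 -0.04279886  0.00078141] [ 0.74123936  1.75094677 -0.28013742]
```

View pics/side2c.png

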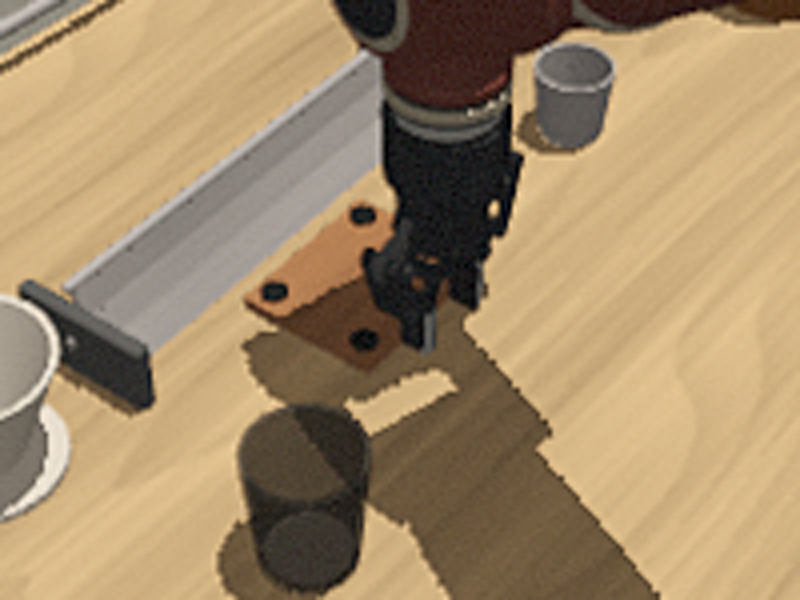

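The board slid and is now square to the rail, with its far-left corner at crop (247,300) still short of the foot line.

Request:
{"api": "drive_tool", "payload": {
  "motion": [
    [[0,0.02,0.06],[0,0,0],0],
    [[0,0,0.06],[0,0,0],0],
    [[0,0,0.06],[0,0,0],0],
    [[0,0,0.06],[0,0,0],0],
    [[0,0,0.06],[0,0,0],0],
    [[0,0,0.06],[0,0,0],0],
    [[0,0,0.06],[0,0,0],0],
    [[0,0,0.06],[0,0,0],0]
  ]
}}

```text
time: 8.8
tool_pos: [0.5246, -0.0421, 0.0001]
tool_rot: [0.513, -0.513, 0.487, -0.487]
contact_force: [0.2, 0.8, -0.4]
gripper_width: 0.501
```

Request:
{"api": "drive_tool", "payload": {
  "motion": [
    [[0,0,0.06],[0,0,0],0],
    [[0,0,0.06],[0,0,0],0],
    [[0,0,0.06],[0,0,0],0],
    [[0,0,0.06],[0,0,0],0]
  ]
}}

```text
time: 9.2
tool_pos: [0.5306, -0.0418, 0.0]
tool_rot: [-0.513, 0.513, -0.487, 0.487]
contact_force: [-0.6, 0.3, -0.8]
gripper_width: 0.503
```

Request:
{"api": "drive_tool", "payload": {
  "motion": [
    [[0,0,0.06],[0,0,0],0],
    [[0,0,0.06],[0,0,0],0],
    [[0,0,0.06],[0,0,0],0],
    [[0,0,0.06],[0,0,0],0]
  ]
}}

```text
time: 9.6
tool_pos: [0.5363, -0.0414, -0.0001]
tool_rot: [-0.513, 0.513, -0.487, 0.487]
contact_force: [-2.3, 1.1, 0.4]
gripper_width: 0.501
```

Request:
{"api": "drive_tool", "payload": {
  "motion": [
    [[0,0,0.06],[0,0,0],0],
    [[0,0,0.06],[0,0,0],0],
    [[0,0,0.06],[0,0,0],0],
    [[0,0,0.06],[0,0,0],0]
  ]
}}

```text
time: 10.0
tool_pos: [0.5426, -0.0411, -0.0001]
tool_rot: [0.513, -0.513, 0.487, -0.487]
contact_force: [-1.5, 0.5, -0.5]
gripper_width: 0.498
```

Request:
{"api": "drive_tool", "payload": {
  "motion": [
    [[0,0,0.06],[0,0,0],0],
    [[0,0,0.06],[0,0,0],0],
    [[0,0,0.06],[0,0,0],0],
    [[0,0,0.06],[0,0,0],0],
    [[0,0,0.06],[0,0,0],0],
    [[0,0,0.06],[0,0,0],0]
  ]
}}

```text
time: 10.6
tool_pos: [0.5514, -0.0407, -0.0001]
tool_rot: [-0.513, 0.513, -0.487, 0.487]
contact_force: [-3.1, -0.2, -1.5]
gripper_width: 0.498
```

Request:
{"api": "drive_tool", "payload": {
  "motion": [
    [[0,0,0.06],[0,0,0],0],
    [[0,0,0.06],[0,0,0],0],
    [[0,0,0.06],[0,0,0],0],
    [[0,0,0.06],[0,0,0],0],
    [[0,0,0.06],[0,0,0],0],
    [[0,0,0.06],[0,0,0],0]
  ]
}}

```text
time: 11.2
tool_pos: [0.5607, -0.0403, 0.0001]
tool_rot: [0.513, -0.513, 0.487, -0.487]
contact_force: [-2.1, 0.1, -1.5]
gripper_width: 0.499
```

Request:
{"api": "drive_tool", "payload": {
  "motion": [
    [[0,0,0.06],[0,0,0],0],
    [[0,0,0.06],[0,0,0],0],
    [[0,0,0.06],[0,0,0],0],
    [[0,0,0.06],[0,0,0],0],
    [[0,0,0.06],[0,0,0],0],
    [[0,0,0.06],[0,0,0],0]
  ]
}}

```text
time: 11.8
tool_pos: [0.5697, -0.0398, 0.0001]
tool_rot: [0.513, -0.513, 0.487, -0.487]
contact_force: [-2.1, -0.8, -0.9]
gripper_width: 0.505
```

Request:
{"api": "drive_tool", "payload": {
  "motion": [
    [[0,0,0.06],[0,0,0],0],
    [[0,0,0.06],[0,0,0],0],
    [[0,0,0.06],[0,0,0],0],
    [[0,0,0.06],[0,0,0],0]
  ]
}}

```text
time: 12.2
tool_pos: [0.5756, -0.0395, 0.0001]
tool_rot: [0.513, -0.513, 0.487, -0.487]
contact_force: [-1.6, -0.7, -0.8]
gripper_width: 0.501
```

Run:
```python
from h import *
s=manip.state();print(s['tool_pos'],s['contact_force'])
f=grab('side','side3')
cv2.imwrite('pics/side3c.png',cv2.resize(f['img'][180:330,200:400],None,fx=4,fy=4,interpolation=cv2.INTER_CUBIC))
```

```text
[ 5.75644796e-01 -3.94797569e-02  1.04816760e-04] [-1.6414781  -0.70131082 -0.80399105]
```

View pics/side3c.png

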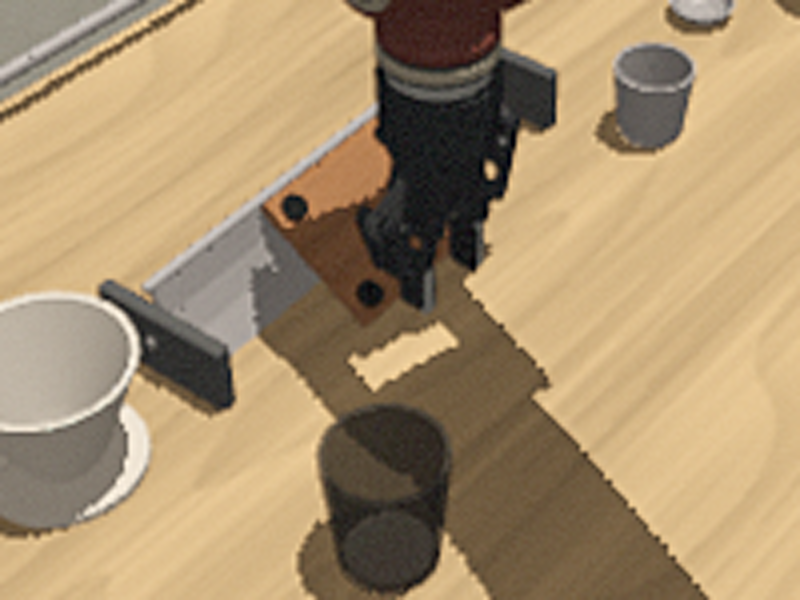

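The board is riding up the rail squarely: its upper-left corner is at crop (263,207), on the rail, and its near edge still on the counter.

Request:
{"api": "drive_tool", "payload": {
  "motion": [
    [[0,0,0.06],[0,0,0],0],
    [[0,0,0.06],[0,0,0],0],
    [[0,0,0.06],[0,0,0],0],
    [[0,0,0.06],[0,0,0],0],
    [[0,0,0.06],[0,0,0],0],
    [[0,0,0.06],[0,0,0],0]
  ]
}}

```text
time: 12.85
tool_pos: [0.5847, -0.039, 0.0002]
tool_rot: [0.513, -0.513, 0.487, -0.487]
contact_force: [-0.5, 0.3, -0.1]
gripper_width: 0.501
```

Request:
{"api": "drive_tool", "payload": {
  "motion": [
    [[0,0,0.06],[0,0,0],0],
    [[0,0,0.06],[0,0,0],0],
    [[0,0,0.06],[0,0,0],0],
    [[0,0,0.06],[0,0,0],0],
    [[0,0,0.06],[0,0,0],0],
    [[0,0,0.06],[0,0,0],0]
  ]
}}

```text
time: 13.45
tool_pos: [0.5935, -0.0385, 0.0]
tool_rot: [-0.513, 0.513, -0.487, 0.487]
contact_force: [-1.7, -0.3, -0.4]
gripper_width: 0.499
```

Request:
{"api": "drive_tool", "payload": {
  "motion": [
    [[0,0,0.06],[0,0,0],0],
    [[0,0,0.06],[0,0,0],0],
    [[0,0,0.06],[0,0,0],0],
    [[0,0,0.06],[0,0,0],0]
  ]
}}

```text
time: 13.85
tool_pos: [0.5995, -0.0382, 0.0]
tool_rot: [-0.513, 0.513, -0.487, 0.487]
contact_force: [-0.9, -0.2, -1.1]
gripper_width: 0.494
```

Request:
{"api": "drive_tool", "payload": {
  "motion": [
    [[0,0,0.04],[0,0,0],0],
    [[0,0,0.04],[0,0,0],0],
    [[0,0,0.04],[0,0,0],0],
    [[0,0,0.04],[0,0,0],0]
  ]
}}

```text
time: 14.25
tool_pos: [0.6034, -0.038, 0.0]
tool_rot: [-0.513, 0.513, -0.487, 0.487]
contact_force: [-0.6, -0.7, -0.6]
gripper_width: 0.504
```

Request:
{"api": "drive_tool", "payload": {
  "motion": [
    [[0,0,0.04],[0,0,0],0],
    [[0,0,0.04],[0,0,0],0],
    [[0,0,0.04],[0,0,0],0],
    [[0,0,0.04],[0,0,0],0]
  ]
}}

```text
time: 14.65
tool_pos: [0.6075, -0.0378, 0.0]
tool_rot: [-0.513, 0.513, -0.487, 0.487]
contact_force: [-0.0, -0.1, -0.6]
gripper_width: 0.501
```

Request:
{"api": "drive_tool", "payload": {
  "motion": [
    [[0,0,0.04],[0,0,0],0],
    [[0,0,0.04],[0,0,0],0]
  ]
}}

```text
time: 14.85
tool_pos: [0.6095, -0.0377, 0.0001]
tool_rot: [-0.513, 0.513, -0.487, 0.487]
contact_force: [-0.4, 0.2, -0.8]
gripper_width: 0.503
```

Run:
```python
from h import *
f=grab('side','side4')
cv2.imwrite('pics/side4c.png',cv2.resize(f['img'][180:330,200:400],None,fx=4,fy=4,interpolation=cv2.INTER_CUBIC))
```

```text
(no output)
```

View pics/side4c.png

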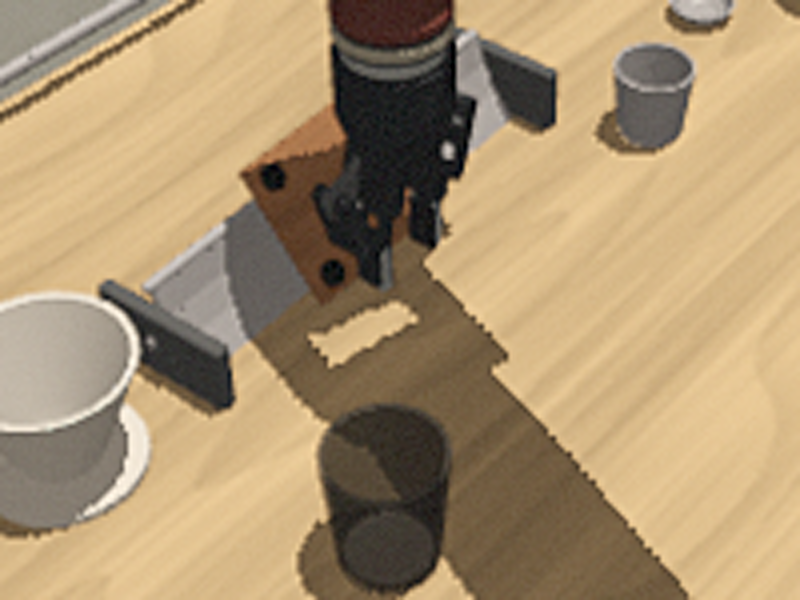

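The board's top corner, at crop (242,172), is now above the cap. Its foot is at (320,300), some millimetres short of the corner, so I keep pushing in small steps.

Request:
{"api": "drive_tool", "payload": {
  "motion": [
    [[0,0,0.03],[0,0,0],0],
    [[0,0,0.03],[0,0,0],0]
  ]
}}

```text
time: 15.1
tool_pos: [0.6109, -0.0376, 0.0]
tool_rot: [0.513, -0.513, 0.487, -0.487]
contact_force: [-0.5, 0.5, -0.9]
gripper_width: 0.498
```

Request:
{"api": "drive_tool", "payload": {
  "motion": [
    [[0,0,0.02],[0,0,0],0],
    [[0,0,0.02],[0,0,0],0]
  ]
}}

```text
time: 15.3
tool_pos: [0.6119, -0.0376, 0.0]
tool_rot: [-0.513, 0.513, -0.487, 0.487]
contact_force: [-1.9, -0.3, -0.2]
gripper_width: 0.497
```

Request:
{"api": "drive_tool", "payload": {
  "motion": [
    [[0,0,0.02],[0,0,0],0],
    [[0,0,0.02],[0,0,0],0]
  ]
}}

```text
time: 15.5
tool_pos: [0.6129, -0.0375, 0.0]
tool_rot: [-0.513, 0.513, -0.487, 0.487]
contact_force: [-1.1, -0.4, -0.7]
gripper_width: 0.503
```

Request:
{"api": "drive_tool", "payload": {
  "motion": [
    [[0,0,0.02],[0,0,0],0]
  ]
}}

```text
time: 15.6
tool_pos: [0.6134, -0.0375, 0.0001]
tool_rot: [0.513, -0.513, 0.487, -0.487]
contact_force: [0.2, 0.1, -0.9]
gripper_width: 0.499
```

Request:
{"api": "drive_tool", "payload": {
  "motion": [
    [[0,0,0.02],[0,0,0],0],
    [[0,0,0.02],[0,0,0],0]
  ]
}}

```text
time: 15.8
tool_pos: [0.6144, -0.0375, 0.0001]
tool_rot: [0.513, -0.513, 0.487, -0.487]
contact_force: [-0.7, -0.7, -0.2]
gripper_width: 0.503
```

Request:
{"api": "drive_tool", "payload": {
  "motion": [
    [[0,0,0.02],[0,0,0],0],
    [[0,0,0.02],[0,0,0],0]
  ]
}}

```text
time: 16.0
tool_pos: [0.6154, -0.0374, 0.0]
tool_rot: [-0.513, 0.513, -0.487, 0.487]
contact_force: [-1.1, -0.3, 0.5]
gripper_width: 0.5
```

Request:
{"api": "drive_tool", "payload": {
  "motion": [
    [[0,0,0.02],[0,0,0],0],
    [[0,0,0.02],[0,0,0],0]
  ]
}}

```text
time: 16.2
tool_pos: [0.6164, -0.0374, 0.0001]
tool_rot: [-0.513, 0.513, -0.487, 0.487]
contact_force: [-1.0, 0.1, 0.7]
gripper_width: 0.5
```

Request:
{"api": "drive_tool", "payload": {
  "motion": [
    [[0,0,0.02],[0,0,0],0]
  ]
}}

```text
time: 16.3
tool_pos: [0.6169, -0.0373, 0.0]
tool_rot: [-0.513, 0.513, -0.487, 0.487]
contact_force: [-1.1, -0.4, -0.4]
gripper_width: 0.495
```

Request:
{"api": "drive_tool", "payload": {
  "motion": [
    [[0,0,0.02],[0,0,0],0],
    [[0,0,0.02],[0,0,0],0]
  ]
}}

```text
time: 16.5
tool_pos: [0.6179, -0.0373, 0.0001]
tool_rot: [0.513, -0.513, 0.487, -0.487]
contact_force: [-1.3, -0.2, -0.5]
gripper_width: 0.5
```

Request:
{"api": "drive_tool", "payload": {
  "motion": [
    [[0,0,0.02],[0,0,0],0]
  ]
}}

```text
time: 16.6
tool_pos: [0.6184, -0.0373, 0.0001]
tool_rot: [0.513, -0.513, 0.487, -0.487]
contact_force: [-1.2, 0.4, -0.6]
gripper_width: 0.5
```

Request:
{"api": "drive_tool", "payload": {
  "motion": [
    [[0,0,0.02],[0,0,0],0],
    [[0,0,0.02],[0,0,0],0]
  ]
}}

```text
time: 16.8
tool_pos: [0.6194, -0.0372, 0.0]
tool_rot: [0.513, -0.513, 0.487, -0.487]
contact_force: [-1.1, -0.4, -0.1]
gripper_width: 0.497
```

Request:
{"api": "drive_tool", "payload": {
  "motion": [
    [[0,0,0.02],[0,0,0],0]
  ]
}}

```text
time: 16.9
tool_pos: [0.6199, -0.0372, 0.0001]
tool_rot: [-0.513, 0.513, -0.487, 0.487]
contact_force: [-0.9, -0.1, -0.3]
gripper_width: 0.5
```

Request:
{"api": "drive_tool", "payload": {
  "motion": [
    [[0,0,0.02],[0,0,0],0],
    [[0,0,0.02],[0,0,0],0]
  ]
}}

```text
time: 17.1
tool_pos: [0.6209, -0.0371, 0.0001]
tool_rot: [0.513, -0.513, 0.487, -0.487]
contact_force: [-0.8, 0.6, -0.9]
gripper_width: 0.502
```

Request:
{"api": "drive_tool", "payload": {
  "motion": [
    [[0,0,0.02],[0,0,0],0]
  ]
}}

```text
time: 17.2
tool_pos: [0.6214, -0.0371, 0.0]
tool_rot: [-0.513, 0.513, -0.487, 0.487]
contact_force: [-0.6, -0.1, 0.4]
gripper_width: 0.497
```

Request:
{"api": "drive_tool", "payload": {
  "motion": [
    [[0,0,0.02],[0,0,0],0],
    [[0,0,0.02],[0,0,0],0]
  ]
}}

```text
time: 17.4
tool_pos: [0.6225, -0.0371, 0.0001]
tool_rot: [0.513, -0.513, 0.487, -0.487]
contact_force: [-1.7, 0.4, -0.2]
gripper_width: 0.498
```

Request:
{"api": "drive_tool", "payload": {
  "motion": [
    [[0,0,0.02],[0,0,0],0]
  ]
}}

```text
time: 17.5
tool_pos: [0.623, -0.037, 0.0001]
tool_rot: [0.513, -0.513, 0.487, -0.487]
contact_force: [-0.6, -0.4, -0.5]
gripper_width: 0.504
```

Request:
{"api": "drive_tool", "payload": {
  "motion": [
    [[0,0,0.02],[0,0,0],0],
    [[0,0,0.02],[0,0,0],0]
  ]
}}

```text
time: 17.7
tool_pos: [0.6232, -0.037, 0.0]
tool_rot: [-0.512, 0.513, -0.487, 0.486]
contact_force: [-5.2, 0.1, 2.4]
gripper_width: 0.497
```

Request:
{"api": "drive_tool", "payload": {
  "motion": [
    [[0,0,0.02],[0,0,0],0]
  ]
}}

```text
time: 17.8
tool_pos: [0.6233, -0.037, -0.0001]
tool_rot: [-0.512, 0.514, -0.488, 0.486]
contact_force: [-6.5, -0.8, 3.9]
gripper_width: 0.499
```

Resistance rises steeply at 0.623, so the edge is home. Now I back off and check that the board stands.

Request:
{"api": "drive_tool", "payload": {
  "motion": [
    [[0,0,0],[0,0,0],0],
    [[0,0,-0.06],[0,0,0],0],
    [[0,0,-0.1],[0,0,0],0],
    [[0,0,-0.3],[0,0,0],0],
    [[0,0,-0.6],[0,0,0],0],
    [[0,0,-0.8],[0,0,0],0],
    [[0,0,-0.8],[0,0,0],0],
    [[0,-0.5,-0.5],[0,0,0],0],
    [[0,-1,0],[0,0,0],0],
    [[0,-1,0],[0,0,0],0],
    [[0,-1,0],[0,0,0],0],
    [[0,-1,0],[0,0,0],0]
  ]
}}

```text
time: 19.0
tool_pos: [0.5453, -0.041, 0.1137]
tool_rot: [0.513, -0.512, 0.487, -0.487]
contact_force: [0.2, -0.1, 0.4]
gripper_width: 0.501
```

Run:
```python
from h import *
s=manip.state();print(s['tool_pos'],s['contact_force'])
f=grab('side','side5')
cv2.imwrite('pics/side5c.png',cv2.resize(f['img'][180:330,200:400],None,fx=4,fy=4,interpolation=cv2.INTER_CUBIC))
P=cloud(f);hsv=cv2.cvtColor(f['img'],cv2.COLOR_BGR2HSV)
# board points in rail frame
o=np.array([.6409,-.0408,0]);n=np.array([np.cos(.0524),np.sin(.0524),0]);t=np.array([-n[1],n[0],0])
d=P-o;a=d@n;b=d@t;z=P[...,2]
m=(abs(b)<.045)&(z>.01)&(z<.11)&(a>-.03)&(a<.06)
c=np.polyfit(z[m],a[m],1);print(m.sum(),z[m].max(),np.degrees(np.arctan2(1,c[0])),c)
for lo in np.arange(.01,.1,.01):
    k=m&(z>=lo)&(z<lo+.01)
    if k.sum():print(lo.round(2),k.sum(),np.median(a[k]).round(4))
k=m&(z>.08);print('b range',b[k].min(),b[k].max())
```

```text
[ 0.54527673 -0.04097635  0.11366881] [ 0.24277045 -0.08432877  0.44487097]
985 0.09439587450507725 61.29344409224303 [ 0.54763274 -0.00810872]
0.01 109 0.0001
0.02 115 0.0057
0.03 108 0.0111
0.04 116 0.0165
0.05 121 0.0222
0.06 110 0.0273
0.07 115 0.0321
0.08 143 0.0387
0.09 48 0.0417
b range -0.04408209387834231 0.04452416998532829
```

View pics/side5c.png

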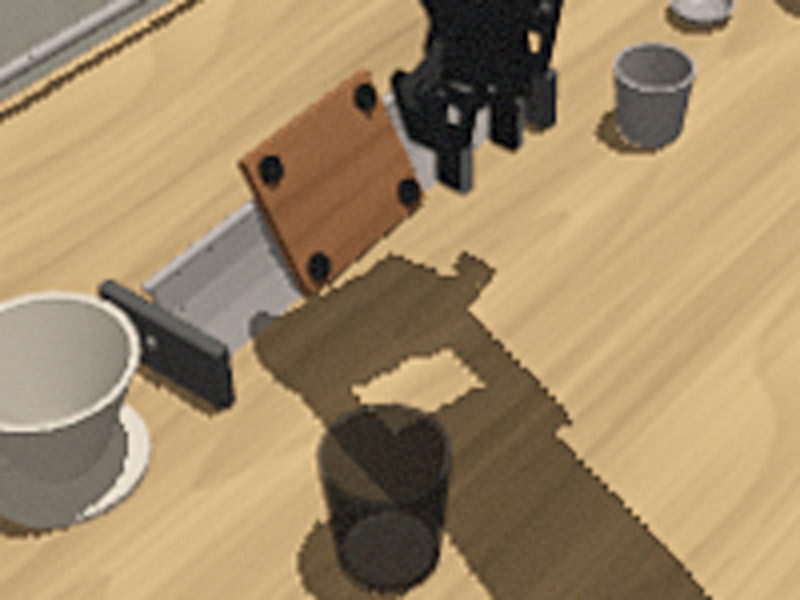

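The board stands alone at 61°, home: top corners at crop (242,160) and (365,72), lower edge on the foot line. Now I go over it and behind its top.

Request:
{"api": "drive_tool", "payload": {
  "motion": [
    [[0,-1,0],[0,0,0],0],
    [[0,-1,0],[0,0,0],0],
    [[0,0,0.6],[0,0,0],0],
    [[0,0,1],[0,0,0],0],
    [[0,0,1],[0,0,0],0],
    [[0,0,1],[0,0,0],0],
    [[0,0,1],[0,0,0],0],
    [[0,0,1],[0,0,0],0],
    [[0,0,1],[0,0,0],0],
    [[0,0,0.6],[0,0,0],0],
    [[0,0,0],[0,0,0],0]
  ]
}}

```text
time: 20.15
tool_pos: [0.7264, -0.0316, 0.1619]
tool_rot: [0.513, -0.513, 0.487, -0.487]
contact_force: [0.0, -0.2, -0.4]
gripper_width: 0.503
```

Request:
{"api": "drive_tool", "payload": {
  "motion": [
    [[0,0.7,0],[0,0,0],0],
    [[0,0.8,0],[0,0,0],0],
    [[0,0.8,0],[0,0,0],0],
    [[0,0.8,0],[0,0,0],0],
    [[0,0.5,0],[0,0,0],0],
    [[0,0,0],[0,0,0],0],
    [[0,0,0],[0,0,0],0]
  ]
}}

```text
time: 20.85
tool_pos: [0.7249, -0.0317, 0.0725]
tool_rot: [-0.513, 0.513, -0.487, 0.487]
contact_force: [0.4, 0.2, 1.3]
gripper_width: 0.498
```

Run:
```python
from h import *
s=manip.state();print(s['tool_pos'],s['contact_force'])
f=grab('side','side6')
cv2.imwrite('pics/side6c.png',cv2.resize(f['img'][150:300,200:400],None,fx=4,fy=4,interpolation=cv2.INTER_CUBIC))
```

```text
[ 0.724865   -0.03172207  0.0724599 ] [0.40813233 0.20714851 1.2621171 ]
```

View pics/side6c.png

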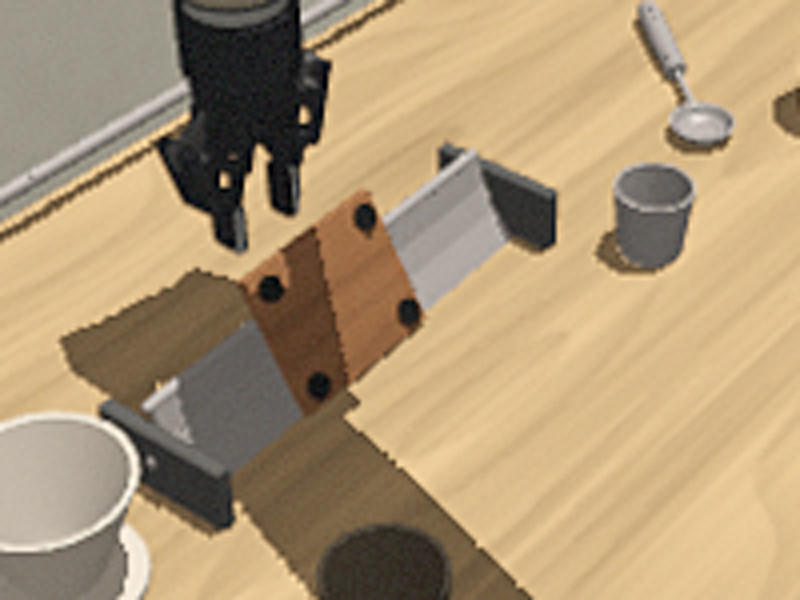

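The fingers, at crop (232,245) and (285,210), hang behind the board's top and are centred on it. Now I pull back gently.

Request:
{"api": "drive_tool", "payload": {
  "motion": [
    [[0,0,-0.3],[0,0,0],0],
    [[0,0,-0.3],[0,0,0],0],
    [[0,0,-0.2],[0,0,0],0],
    [[0,0,-0.12],[0,0,0],0],
    [[0,0,-0.12],[0,0,0],0],
    [[0,0,-0.12],[0,0,0],0],
    [[0,0,-0.12],[0,0,0],0],
    [[0,0,-0.12],[0,0,0],0]
  ]
}}

```text
time: 21.7
tool_pos: [0.6901, -0.0335, 0.0726]
tool_rot: [0.513, -0.513, 0.487, -0.487]
contact_force: [-0.1, 0.1, 0.9]
gripper_width: 0.496
```

Request:
{"api": "drive_tool", "payload": {
  "motion": [
    [[0,0,-0.12],[0,0,0],0],
    [[0,0,-0.12],[0,0,0],0],
    [[0,0,-0.12],[0,0,0],0],
    [[0,0,-0.12],[0,0,0],0],
    [[0,0,-0.12],[0,0,0],0],
    [[0,0,-0.12],[0,0,0],0]
  ]
}}

```text
time: 22.3
tool_pos: [0.672, -0.0345, 0.0725]
tool_rot: [-0.513, 0.513, -0.487, 0.487]
contact_force: [0.8, -0.0, 0.6]
gripper_width: 0.502
```

Run:
```python
from h import *
s=manip.state();print(s['tool_pos'],s['contact_force'])
f=grab('side','side7')
cv2.imwrite('pics/side7c.png',cv2.resize(f['img'][150:300,200:400],None,fx=4,fy=4,interpolation=cv2.INTER_CUBIC))
```

```text
[ 0.67202442 -0.03445657  0.0725411 ] [ 0.84167619 -0.04805213  0.5759165 ]
```

View pics/side7c.png

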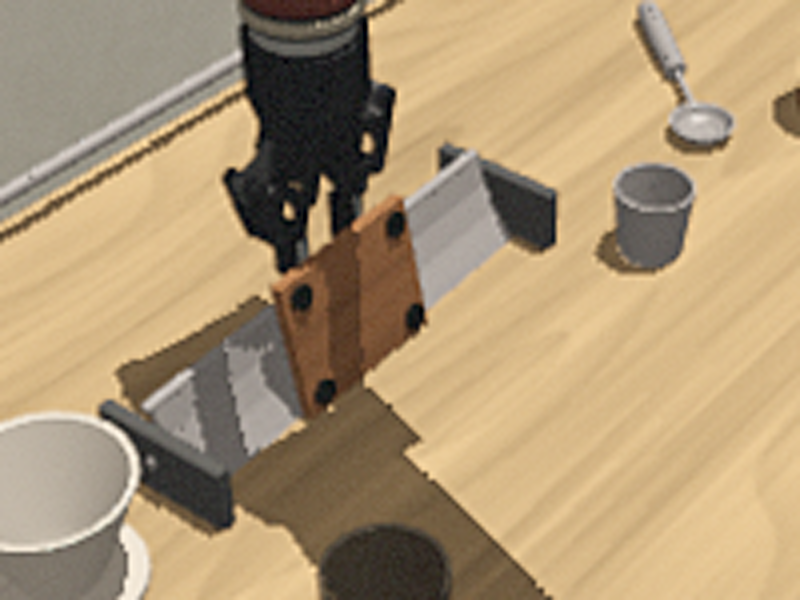

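The board is tipping about its lower edge, which stays at the foot line, crop (315,415). I continue past upright.

Request:
{"api": "drive_tool", "payload": {
  "motion": [
    [[0,0,-0.12],[0,0,0],0],
    [[0,0,-0.12],[0,0,0],0],
    [[0,0,-0.12],[0,0,0],0],
    [[0,0,-0.12],[0,0,0],0],
    [[0,0,-0.12],[0,0,0],0],
    [[0,0,-0.12],[0,0,0],0],
    [[0,0,-0.12],[0,0,0],0],
    [[0,0,-0.12],[0,0,0],0]
  ]
}}

```text
time: 23.15
tool_pos: [0.6481, -0.0357, 0.0726]
tool_rot: [0.513, -0.513, 0.487, -0.487]
contact_force: [0.2, 0.2, -0.6]
gripper_width: 0.498
```

Request:
{"api": "drive_tool", "payload": {
  "motion": [
    [[0,0,-0.12],[0,0,0],0],
    [[0,0,-0.12],[0,0,0],0],
    [[0,0,-0.12],[0,0,0],0],
    [[0,0,-0.12],[0,0,0],0],
    [[0,0,-0.1],[0,0,0],0],
    [[0,0,0],[0,0,0],0],
    [[0,0,0],[0,0,0],0],
    [[0,0,0],[0,0,0],0]
  ]
}}

```text
time: 23.95
tool_pos: [0.6339, -0.0365, 0.0726]
tool_rot: [0.513, -0.513, 0.487, -0.487]
contact_force: [0.2, -0.0, -0.4]
gripper_width: 0.502
```

Run:
```python
from h import *
s=manip.state();print(s['tool_pos'],s['contact_force'])
f=grab('side','side8')
P=cloud(f);o=np.array([.6409,-.0408,0]);n=np.array([np.cos(.0524),np.sin(.0524),0]);t=np.array([-n[1],n[0],0])
d=P-o;a=d@n;b=d@t;z=P[...,2]
for lo in np.arange(-.12,.01,.01):
    k=(abs(b)<.05)&(a>lo)&(a<lo+.01)&(z<.11)
    print(lo.round(2),k.sum(),np.median(z[k]).round(4),z[k].max().round(3))
```

```text
[ 0.63394176 -0.03645348  0.07258036] [ 0.20654136 -0.04208883 -0.43523939]
-0.12 137 -0.0002 0.015
-0.11 167 0.0116 0.016
-0.1 106 0.0128 0.017
-0.09 100 0.013 0.016
-0.08 110 0.0125 0.017
-0.07 98 0.0127 0.017
-0.06 101 0.0125 0.016
-0.05 103 0.0126 0.016
-0.04 102 0.0129 0.017
-0.03 95 0.0129 0.017
-0.02 187 0.0758 0.109
-0.01 68 0.0889 0.109
-0.0 177 0.0035 0.109
```

The board's top reads 13 mm high all over, which means flat on its pads. I lift clear and take a last look.

Request:
{"api": "drive_tool", "payload": {
  "motion": [
    [[0,-0.5,0],[0,0,0],0],
    [[0,-1,0],[0,0,0],0],
    [[0,-1,0],[0,0,0],0],
    [[0,-1,0],[0,0,0],0],
    [[0,-1,0],[0,0,0],0],
    [[0,-1,0],[0,0,0],0],
    [[0,-0.5,0],[0,0,0],0],
    [[0,0,0],[0,0,0],0]
  ]
}}

```text
time: 24.8
tool_pos: [0.6353, -0.0367, 0.226]
tool_rot: [0.514, -0.512, 0.485, -0.488]
contact_force: [0.6, 0.0, 0.2]
gripper_width: 0.499
```

Run:
```python
from h import *
f=grab('side','side9')
cv2.imwrite('pics/side9c.png',cv2.resize(f['img'][130:340,150:430],None,fx=2.8,fy=2.8,interpolation=cv2.INTER_CUBIC))
# bystander/rail change vs start
A=pickle.load(open('side0.pkl','rb'))['img'];print('side px changed near cup/pourer/glass:',[int((cv2.absdiff(A,f['img']).max(-1)[y0:y1,x0:x1]>50).sum()) for x0,x1,y0,y1 in((350,378,188,220),(178,240,252,312),(276,318,280,330),(355,385,148,190),(225,262,248,282))])
```

```text
side px changed near cup/pourer/glass: [0, 10, 535, 0, 263]
```

View pics/side9c.png

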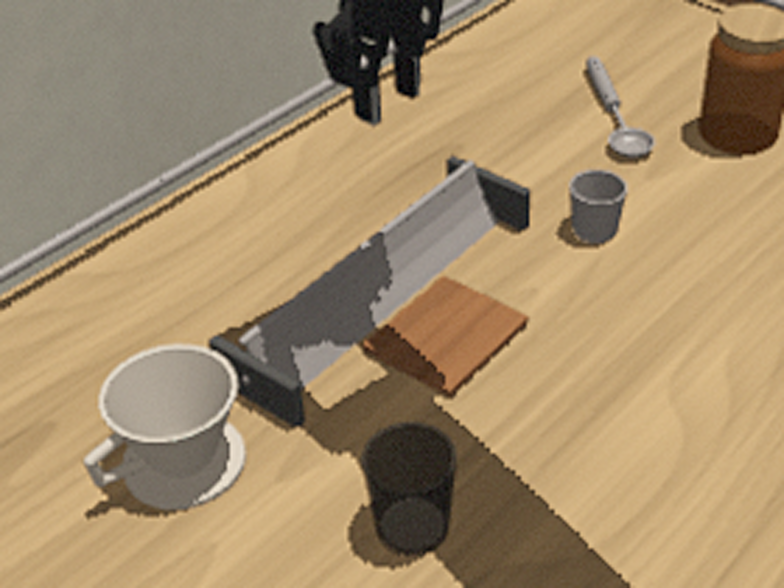

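The board lies pads down in front of the rail, crop (445,335). The glass at (408,490) maps back to px (296,305), the same place as at the start, so the changed pixels there are the arm's shadow.

```bash
python3 -c "
from plant import manip
print(manip.job_done())"
```

```text
the job is handed in; nothing more can be done
None
```

The board now lies flat on its pads in front of the rail, and the job is handed in after about 25 s of robot time.

- **Pushing home:** I pushed the board square with both fingers low on its near edge, and it rode up the rail at about 1–3 N. It came home at TCP x = 0.623, where the resistance rose steeply. The highest reading there was about 6.5 N along the push, 7.6 N in all, taken at the end of each short move.
- **Standing alone:** after I let go, the board stood by itself. I measured it at about 61° with its top edge about 94 mm high, against the expected 62° and 90 mm.
- **Tipping down:** I hooked behind its top and drew it past upright, and it fell towards the robot. Its upper face reads 13 mm high all over, which matches lying on its pads.

**Counter touch:** while feeling for the counter before the push, the fingertips pressed on it with about 16 N, before they had touched the board.

**Last checks:** The gripper is clear of everything. Comparing the first and last side views showed no change at the dosing cup and spoon and almost none at the pourer. Pixels did change around the glass and left bracket. By eye this is the arm's shadow, and the glass is at the same image position as at the start. I did not compare the tamping stand, tamper or jar, but the arm did not work near them.

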